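Close the jar mill and hold its run handle

ROBOT

A 6-joint arm with a two-finger parallel gripper is mounted at the origin on the work surface. World frame = base frame: x ahead of the robot, y to its left, z up, the work surface at z = 0. Lengths are in m, angles in rad, forces in N, time in s.
With the tool pointing down it reaches from about 0.35 to 0.725 m from the base axis. Payload 6 kg.
Tool frame: the origin (TCP) lies midway between the tips of the shut fingers; the grasp point (between the pads) lies 19 mm behind it; z points along the fingers, y is the line along which they close (so a half turn about z gives the same grasp; the last joint's range is limited). The gripper opens to 85 mm and grips with 20 to 120 N. Pads are 22 mm wide; open, the fingers measure 114 mm over their backs; the gripper's body (76 mm by 85 mm) begins 54 mm behind the grasp point. The pads swing forward as they close: fully open they stand 13 mm farther back than shut.
Start: joints at [-0.783, 0.04, 0.085, 0, -1.615, -0.334], TCP at [0.263, -0.539, 0.231] pointing down, gripper open.
Joint ranges: [-2.56, 2.56], [-1.29, 2.01], [-1.08, 1.49], [-3.29, 1.98], [-2.81, -0.18], [-2.99, 2.99]. Speed limits (rad/s): [2.57, 2.57, 3.01, 3.14, 3.14, 3.14].

INTERFACE

Orientations are given as [roll, pitch, yaw] about the fixed x, y, z axes, in that order (R = Rz(yaw) Ry(pitch) Rx(roll)).
In Python, from cell import ctrl gives the robot as it stands. The module is installed in compiled form; this text tells all that it offers. Calls block until the motion is done:
- ctrl.move_to(position, orientation): joint-space move of the TCP to a pose.
- ctrl.line_to(position, frame=None, feed=0.15): straight line of the TCP; frame=None keeps the orientation; feed is the mean speed in m/s.
- ctrl.goto_joints(angles): joint-space move.
- ctrl.move_gripper(opening, force=None): opening from 0.0 (shut) to 1.0 (fully open); force is the grip in N (None keeps the last); returns when the fingers have stopped.
- ctrl.sleep(seconds).
- ctrl.solve_ik(position, orientation): joint angles nearest the present ones, or None.
- ctrl.observe(): the state.
- ctrl.camera(name): name is "scene" or "side" or "wrist"; returns the picture (400x640x3 uint8, red, green, blue); there is no depth.
- ctrl.camera_info(name): a dict with "mtx" (3x3 intrinsics, pixels), "extrinsics" (4x4, takes a point from camera to world coordinates). Camera axes: x right, y up, looking along -z (the intrinsics and any distortion apply to the point x, -y, -z); pixel columns grow to the right and rows downward; lengths in m; the calibration is good to about 2 mm. A picture is of the moment at which its call begins: read the wrist's pose just before it. camera_info takes no time and is no camera call; for the wrist camera it gives the pose at the moment of the call.
A pose or a line that the arm cannot do raises ctrl.IKError and nothing moves.
- ctrl.sign_off(): hands the job in; it is judged then, once.
The state is a dict: "time_s": time; "q": joint angles; "dq": joint speeds; "tau": joint torques, N m; "tcp_pos": TCP position; "eef_rot": TCP orientation; "force": force on the tool from outside, world axes, zero at the start; "moment": the same for the moment, N m; "opening": opening from 0.0 (shut) to 1.0 (fully open); "grasp_force": force on a finger pad.
Only numpy, scipy, OpenCV 4.12 (cv2) and the standard library are available. Lean on these libraries where they do the work, as an engineer would, in place of code of your own. Each camera call takes 0.05 s, during which the arm holds its last target. There are 200 camera calls.

TASK

Get the glaze jar mill running: first press both of its hinged lids down until each one snaps shut and stays down by itself. Then press the T-handle of the control box down with the fingers to its middle position, arm level with the fixed index pin beside it (let up or pushed right down, the mill stops), and finish while still holding it there. Leave the bowl, the mug and the glaze pot where they stand.

Things in the scene. Friction and masses are not known exactly. Their poses are not given: they have to be found in the camera images.
- mill: jar mill, fixed to the table: grey open-topped steel box 200 (x) x 260 (y) x 150 mm high, with a wide and a narrow compartment side by side along y, each under its own aluminium lid. Origin: centre of its underside; its -x side is the front, the lids are hinged along its +x (rear) top edge. Its yaw varies.
- jar_lid (a joint): hinge of the wide lid (197 mm long to the front edge, 158 mm wide, 6 mm thick), rad: 0 = shut, level, hard stop; grows as the front edge rises; starts at 0.5 to 0.9, limit 1.3. Sprung friction hinge: stays where left above about 0.45; let go lower it rises to 0.3 to 0.4, unless caught: a spring catch in the front wall, met at 0.07 rad, once below 0.025 pulls the lid to 0 and holds it.
- jar_lid_hinge (a point): point on the wide lid's hinge axis (along the mill's y), at the middle of the lid's width and at its half thickness; 153 mm above the table. Fixed to the mill: its axes are the mill's axes.
- jar_lid_edge (a point): middle of the wide lid's front edge, on its upper face; 200 mm from the hinge axis, 3 mm above the lid's mid-plane. It moves with the lid; x axis along the lid from edge to hinge, z out of the upper face. Pressing the lid home near this edge takes about 8 N.
- belt_lid (a joint): hinge of the narrow lid (197 mm from near the hinge to the front edge, 86 mm wide, 6 mm thick), otherwise the same as jar_lid: 0 = shut, starts at 0.5 to 0.9 rad, same catch and spring.
- belt_lid_hinge (a point): point on the narrow lid's hinge axis, at the middle of the lid's width and at its half thickness; 153 mm above the table. Fixed to the mill: its axes are the mill's axes. It lies 130 mm to +y (mill's frame) of jar_lid_hinge.
- belt_lid_edge (a point): middle of the narrow lid's front edge, on its upper face, as jar_lid_edge.
- control: control box, fixed to the table: grey steel box 90 x 90 x 95 mm on a 130 x 120 mm foot plate, with the T-handle's arm reaching out over its front (-x) side and a thin fixed index pin (6 mm, level, 110 mm above the table, ending 60 mm in front of the box, 31 mm to -y of the arm). Origin: on the table under the middle of the box's front face. Its yaw varies.
- handle_hinge (a joint): T-handle's hinge, rad: 0 = let go, arm sloping up to the front at 0.45 rad; grows as the grip is pressed down; 0.45 = arm level, the middle position (mill runs); 0.9 = bottom stop. A spring returns it to 0: pressing at the grip takes about 2 N at the start, 5 N at level and 8 N at the bottom.
- handle_pivot (a point): point on the handle's hinge axis (along the control box's y), 110 mm above the table. Fixed to the box: its axes are the box's axes.
- grip_mid (a point): centre of the T-handle's grip, 120 mm from the pivot along the arm; it moves with the handle. 162 mm above the table when let go, 110 mm at level, 58 mm at the bottom.
- handle: arm (14 mm wide, 10 mm thick) and T-shaped grip of the handle: a black plastic bar of 24 mm diameter, 70 mm long across the arm. Origin at the pivot; the arm runs along its own -x.
- bowl: bystander: loose terracotta bowl, 130 mm wide, 60 mm high, off to the robot's right. Origin: centre of its underside.
- mug: bystander: loose white mug, 80 mm wide, 90 mm high, off to the robot's right. Origin: centre of its underside.
- glaze_pot: bystander: loose lidded pot, 68 mm wide, 100 mm high, off to the robot's left. Origin: centre of its underside.

How it is judged:
On the way, in this order (a step that is already met when the one before it is completed fails the run):
1. both lids are snapped shut, while the handle is not yet pressed (value of joint each of jar_lid, belt_lid below 0.02 rad and value of joint handle_hinge below 0.15 rad), for 0.2 s.
2. the fingers press the handle to its middle position (value of joint handle_hinge between 0.35 and 0.55 rad and contact force between the fingers and handle above 1.5 N), for 0.2 s.
At the end, for the whole second after the job is handed in: Both lids are shut (under 0.02 rad) with nothing touching the mill; the fingers hold the handle within 0.1 rad (12 mm at the grip) of level, pressing with more than 1.5 N, through the last second; bowl, mug and pot are within 30 mm of where they began (all of step 2 and value of joint each of jar_lid, belt_lid below 0.02 rad and contact force between anything else and mill below 0.5 N and distance of each of bowl, mug, glaze_pot from where it was at the start of the episode below 0.03 m); the arm keeps its last pose, push and grip.
It fails at once if a bystander is pushed away or knocked over (distance of any of bowl, mug, glaze_pot from where it was at the start of the episode above 0.05 m or angle between any of bowl, mug, glaze_pot's own z axis and vertical above 0.5 rad).
It also fails if it takes over 51 s, if anything falls off the work surface, if the arm or the gripper's body presses on something with over 40 N, if the wrist force passes 120 N, or if a joint passes its speed limit or range.

## Working session

There is one attempt and no reset: what is moved stays moved. The work goes in short steps, each a Python script; the robot and the scene stay as the last script left them, time stands still between calls to the robot, and variables do not carry over. Pictures are saved under pics/ and viewed, at most 10 in all, crops included, and the job is handed in when it is done.

```bash
mkdir -p pics; python3 - <<'E'
from cell import ctrl
import cv2,numpy as np
for n in("scene","side"):
    im=ctrl.camera(n); cv2.imwrite(f"pics/{n}0.png",im[:,:,::-1])
    i=ctrl.camera_info(n); print(n,{k:np.round(v,4).tolist() if not isinstance(v,str) else v for k,v in i.items()})
o=ctrl.observe();print(o)
E
```

```text
scene {'mtx': [[480.2745, 0.0, 322.6277], [0.0, 480.2745, 213.0457], [0.0, 0.0, 1.0]], 'extrinsics': [[-0.884, -0.3266, 0.3344, 1.004], [0.4674, -0.6084, 0.6413, 0.8684], [-0.006, 0.7233, 0.6905, 1.0677], [0.0, 0.0, 0.0, 1.0]]}
side {'mtx': [[508.1736, 0.0, 316.1797], [0.0, 508.1736, 201.6334], [0.0, 0.0, 1.0]], 'extrinsics': [[-0.9204, 0.2692, -0.2836, 0.0778], [-0.3905, -0.5929, 0.7042, 1.1235], [0.0214, 0.7589, 0.6508, 1.1438], [0.0, 0.0, 0.0, 1.0]]}
{'time_s': 0.1, 'q': array([-7.83292897e-01,  4.07768973e-02,  8.38989025e-02, -3.58297666e-04,
       -1.61552641e+00, -3.33718267e-01]), 'dq': array([ 0.00113266, -0.001841  ,  0.00282121,  0.00208484,  0.00095822,
       -0.00104948]), 'tau': array([-4.06764506e-03, -3.69350946e+01,  3.48280549e+01,  6.95165768e+00,
       -4.56827824e-03, -8.36481689e-06]), 'tcp_pos': array([ 0.26294798, -0.53897772,  0.23036781]), 'eef_rot': array([ 3.13995604e+00, -1.88521998e-04, -2.68779160e+00]), 'force': array([-0.94077535, -0.81147111,  0.35314663]), 'moment': array([ 0.01461636, -0.09674103, -0.03883154]), 'grasp_force': 0.0, 'opening': 0.998402025551114}
```

View pics/scene0.png

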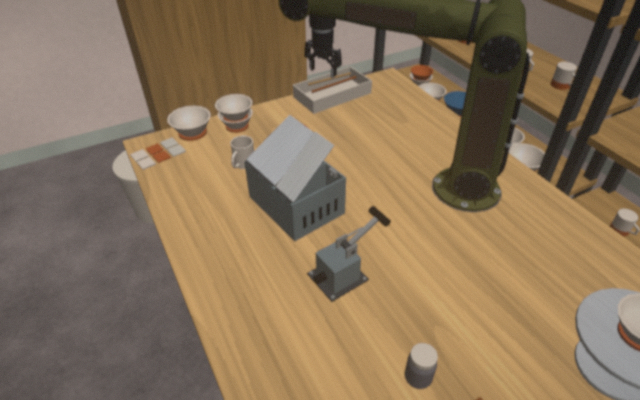

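View pics/side0.png

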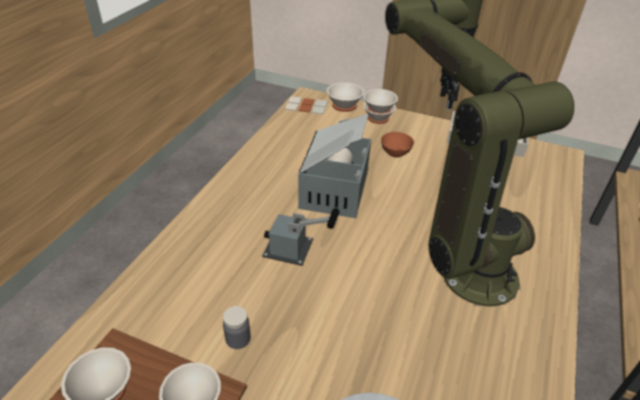

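The scene view shows the mill around (297,180), the control box at (340,265), the grip at (379,215) and the pot at (422,365). In the side view the mill is around (335,170), the box at (288,240), the grip at (334,218), the bowl at (397,144) and the pot at (236,327). I'll zoom in to get the corners.

```bash
python3 - <<'E'
import cv2
a=cv2.imread("pics/scene0.png")[110:300,235:400];cv2.imwrite("pics/sc.png",cv2.resize(a,None,fx=3.15,fy=3.15,interpolation=cv2.INTER_CUBIC))
a=cv2.imread("pics/side0.png")[110:270,255:415];cv2.imwrite("pics/sd.png",cv2.resize(a,None,fx=3.7,fy=3.7,interpolation=cv2.INTER_CUBIC))
E
```

```text
(no output)
```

View pics/sc.png

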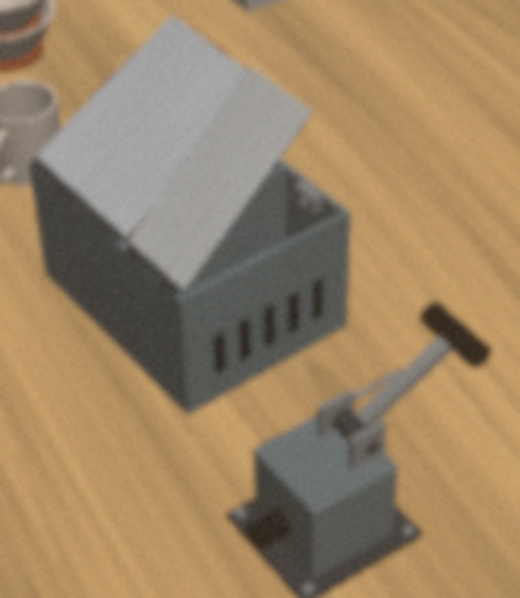

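View pics/sd.png

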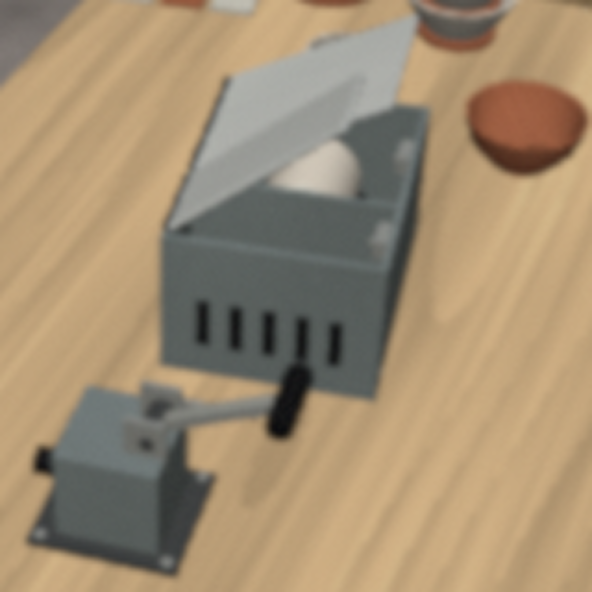

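The scene crop shows the mill's rear top edge running from (35,160) to (183,290), with the lids' front corners at (175,18), (248,70) and (308,112). The side crop shows the mill top rim at (167,232), (387,265) and (428,108), and the grip ends at (300,372) and (282,430). Next I'll fit poses from these corners.

```bash
cat > h.py <<'E'
from cell import ctrl
import numpy as np
from scipy.optimize import least_squares
I={n:ctrl.camera_info(n) for n in("scene","side")}
def proj(n,P):
    E=I[n]["extrinsics"];p=(np.asarray(P)-E[:3,3])@E[:3,:3]
    u=np.stack([p[:,0],-p[:,1],-p[:,2]],1)@I[n]["mtx"].T
    return u[:,:2]/u[:,2:]
def px(n,l):
    l=np.array(l,float); return l/3.15+[235,110] if n=="scene" else l/3.7+[255,110]
def loc(p,L): 
    c,s=np.cos(p[2]),np.sin(p[2]);L=np.array(L,float)
    return np.stack([p[0]+c*L[:,0]-s*L[:,1],p[1]+s*L[:,0]+c*L[:,1],L[:,2]],1)
def fit(obs,x0):
    f=lambda p:np.concatenate([(proj(n,loc(p,L))-px(n,l)).ravel() for n,L,l in obs])
    r=least_squares(f,x0,loss="soft_l1");return r.x,f(r.x).reshape(-1,2)
def tri(a,b):
    f=lambda P:np.r_[(proj("scene",[P])-px("scene",[a])).ravel(),(proj("side",[P])-px("side",[b])).ravel()]
    r=least_squares(f,[.5,0,.2]);return r.x,r.fun
E
python3 - <<'E'
from h import *
np.set_printoptions(precision=4,suppress=True)
m,r=fit([("scene",[(.1,.13,.15),(-.1,.13,.15),(.1,-.13,0),(.1,.13,0),(-.1,.13,0)],[(183,290),(348,212),(48,270),(190,410),(345,325)]),
 ("side",[(.1,.13,.15),(-.1,.13,.15),(-.1,-.13,.15),(.1,.13,0),(-.1,.13,0)],[(167,232),(387,265),(428,108),(163,362),(375,397)])],[.5,0,0])
print(m);print(r)
w=[(.09,.045,.095),(.09,-.045,.095),(0,.045,.095)]
c,r=fit([("scene",[(.09,.045,.095),(.0,.045,.095),(.09,-.045,.095)],[(315,515),(395,462),(257,455)]),
 ("side",[(.09,.045,.095),(0,.045,.095),(.09,-.045,.095)],[(55,465),(160,482),(93,388)])],[.5,.2,0])
print(c);print(r)
a,e=tri((432,312),(300,372));b,f=tri((480,352),(283,430));print("grip ends",a,e,b,f,(a+b)/2)
g,e=tri((455,333),(290,402));print("grip mid",g,e)
for n,s,d in(("wide -y front",(175,18),(417,15)),("narrow -y",(248,70),(362,80)),("narrow +y",(308,112),(395,107))):
    print(n,*tri(s,d))
E
```

```text
[ 0.5423 -0.204   0.1795]
[[-0.856   1.6794]
 [ 0.8631 -1.552 ]
 [-0.9015 -0.0633]
 [-0.6287 -0.0886]
 [ 0.5084 -1.3063]
 [-1.5514  0.3616]
 [ 0.5497  0.9871]
 [ 0.9171 -1.0191]
 [-0.421   0.283 ]
 [ 0.3059  0.4522]]
[0.5235 0.1229 0.1661]
[[ 2.269  -0.4189]
 [ 3.1629  0.3494]
 [-0.1345 -1.9706]
 [-1.2578 -1.4364]
 [-0.0697 -0.5329]
 [-2.6741 -0.4475]]
grip ends [0.4371 0.0759 0.162 ] [-0.0977 -0.45   -0.2014  0.4427] [0.4263 0.1367 0.1583] [ 0.0394  0.1787  0.0828 -0.1738] [0.4317 0.1063 0.1602]
grip mid [0.4327 0.1069 0.1592] [-0.0079 -0.0361 -0.0164  0.0353]
wide -y front [ 0.487 -0.337  0.247] [-0.1276 -0.6574 -0.2224  0.691 ]
narrow -y [ 0.4843 -0.1792  0.2741] [ 0.0959  0.4828  0.1755 -0.5051]
narrow +y [ 0.4467 -0.1397  0.2594] [-1.0576 -5.2606 -1.9444  5.3904]
```

```bash
cat > lid.py <<'E'
from h import *
M=np.array([.5423,-.204,.1795]); R=.185; OR=[np.pi,0,M[2]-np.pi]
def pt(y,th,r=R,off=0.003):
    return loc(M,[(.1-r*np.cos(th)+off*np.sin(th),y,.153+r*np.sin(th)+off*np.cos(th))])[0]
def shut(y):
    p=pt(y,.95); ctrl.move_to([p[0],p[1],.37],OR); ctrl.line_to(p,feed=.2)
    f0=ctrl.observe()["force"][2]
    for th in np.r_[np.arange(.85,.1,-.1),.07,.04,.02,.01]:
        ctrl.line_to(pt(y,th),feed=.1)
    for k in range(12):
        o=ctrl.observe(); f=o["force"]-0
        print("%.3f"%o["time_s"],np.round(o["tcp_pos"],4),np.round(f,1),round(f0,1))
        if f[2]-f0>18: break
        p=pt(y,0); p[2]-=.001*k; ctrl.line_to(p,feed=.03)
    p[2]=.30; ctrl.line_to(p,feed=.25)
E
python3 - <<'E'
from lid import *
ctrl.move_gripper(0.0)
o=ctrl.observe();p=o["tcp_pos"].copy();p[2]=.37;ctrl.line_to(p,feed=.25)
shut(-.047)
import cv2
cv2.imwrite("pics/s1.png",cv2.resize(ctrl.camera("side")[80:280,240:440],None,fx=2.9,fy=2.9)[:,:,::-1])
print(ctrl.observe()["time_s"])
E
```

```text
7.258 [ 0.467  -0.2654  0.1577] [-0.2 -0.  -0.9] 0.5
7.508 [ 0.4672 -0.2655  0.1562] [-0.3  0.   1.5] 0.5
7.758 [ 0.4672 -0.2656  0.1561] [-1.8  0.7  5.3] 0.5
8.008 [ 0.4672 -0.2656  0.156 ] [-3.4  1.9  9.2] 0.5
8.258 [ 0.4672 -0.2657  0.156 ] [-4.8  4.5 12.9] 0.5
8.508 [ 0.4673 -0.2658  0.1559] [-6.4  6.4 17.3] 0.5
8.758 [ 0.4673 -0.2658  0.1558] [-8.1  7.  19.9] 0.5
9.5583
```

View pics/s1.png

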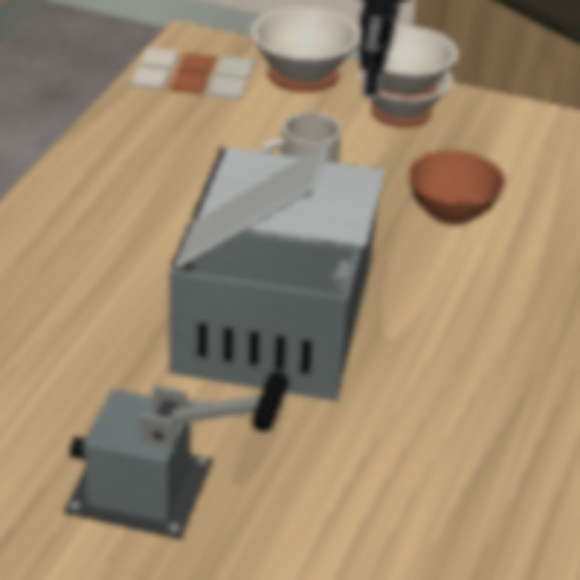

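The wide lid lies flat and latched, spanning about (225,150) to (380,240). The narrow lid is still up, with its tip near (320,160). I'll close that one next.

```bash
python3 - <<'E'
from lid import *
p=ctrl.observe()["tcp_pos"].copy();p[2]=.37;ctrl.line_to(p,feed=.25)
shut(.083)
p=ctrl.observe()["tcp_pos"].copy();p[2]=.33;ctrl.line_to(p,feed=.25)
# hover over the grip
ctrl.move_to([.432,.107,.25],OR)
import cv2
a=ctrl.camera("side");cv2.imwrite("pics/s2.png",cv2.resize(a[80:280,240:440],None,fx=2.9,fy=2.9)[:,:,::-1])
print(ctrl.observe()["time_s"])
E
```

```text
14.842 [ 0.4438 -0.1375  0.1577] [-0.1  0.5 -0.1] 1.2
15.092 [ 0.444  -0.1376  0.1562] [-0.4  0.5  0.6] 1.2
15.342 [ 0.444  -0.1376  0.1561] [-1.8  1.5  5.1] 1.2
15.592 [ 0.444  -0.1377  0.156 ] [-4.   2.8  9.6] 1.2
15.842 [ 0.4441 -0.1378  0.1559] [-5.5  3.  14.6] 1.2
16.092 [ 0.4441 -0.1379  0.1558] [-8.7  4.6 18.4] 1.2
16.342 [ 0.4441 -0.1379  0.1557] [-10.7   7.1  21.8] 1.2
18.4167
```

View pics/s2.png

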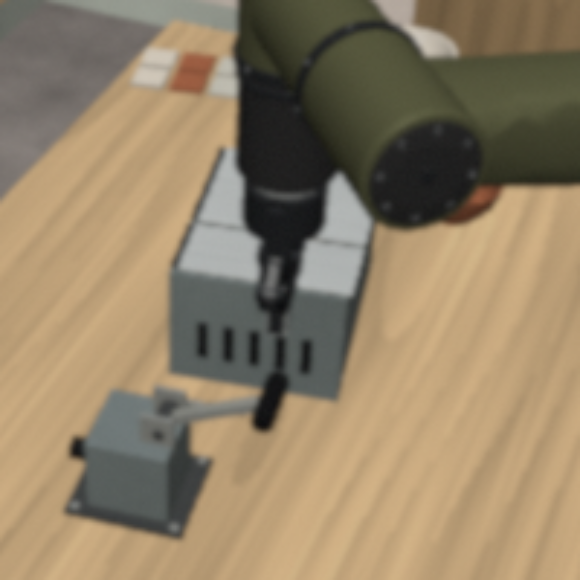

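Both lids lie flat, and the fingertips hover over the grip near (275,330). Now I'll press the handle along its arc.

```bash
python3 - <<'E'
from lid import *
import cv2
g=np.array([.4323,.1066]);d=np.array([np.cos(.172),np.sin(.172)]);P=g+.12*np.cos(.45)*d
def gp(h,off=.012):
    a=.45-h; q=P-.12*np.cos(a)*d; return [q[0],q[1],.11+.12*np.sin(a)+off]
p=gp(0);p[2]+=.02;ctrl.line_to(p,feed=.1);ctrl.sleep(.3);f0=ctrl.observe()["force"]
for h in(0,.05,.1,.15,.2,.25,.3,.35,.4,.45):
    ctrl.line_to(gp(h),feed=.06);o=ctrl.observe();print(h,np.round(o["tcp_pos"],4),np.round(o["force"]-f0,1))
ctrl.sleep(.5)
p=gp(.45);p[2]+=.122-ctrl.observe()["tcp_pos"][2];ctrl.line_to(p,feed=.03);ctrl.sleep(.3)
o=ctrl.observe();print(np.round(o["tcp_pos"],4),np.round(o["force"]-f0,1),o["time_s"])
for n,(y,x) in dict(side=(170,240),scene=(170,270)).items():
    cv2.imwrite(f"pics/{n}3.png",cv2.resize(ctrl.camera(n)[y:y+130,x:x+160],None,fx=4.5,fy=4.5,interpolation=cv2.INTER_CUBIC)[:,:,::-1])
E
```

```text
0 [0.4325 0.1065 0.1742] [0.2 1.  0.9]
0.05 [0.4298 0.1061 0.169 ] [-0.9  1.   2.8]
0.1 [0.4276 0.1058 0.1633] [-2.1  1.2  2.8]
0.15 [0.4259 0.1055 0.1576] [-2.2  0.5  3.2]
0.2 [0.4244 0.1052 0.1519] [-0.8  1.1  3.8]
0.25 [0.4231 0.105  0.1461] [-1.5  1.4  2.8]
0.3 [0.4221 0.1049 0.1402] [-1.2  1.1  3.9]
0.35 [0.4213 0.1047 0.1343] [0.3 1.1 3.4]
0.4 [0.4209 0.1046 0.1284] [-1.4  1.2  3.4]
0.45 [0.4207 0.1046 0.1224] [-0.9  1.9  4.4]
[0.4206 0.1046 0.122 ] [1.4 0.3 4.4] 23.2083
```

View pics/side3.png

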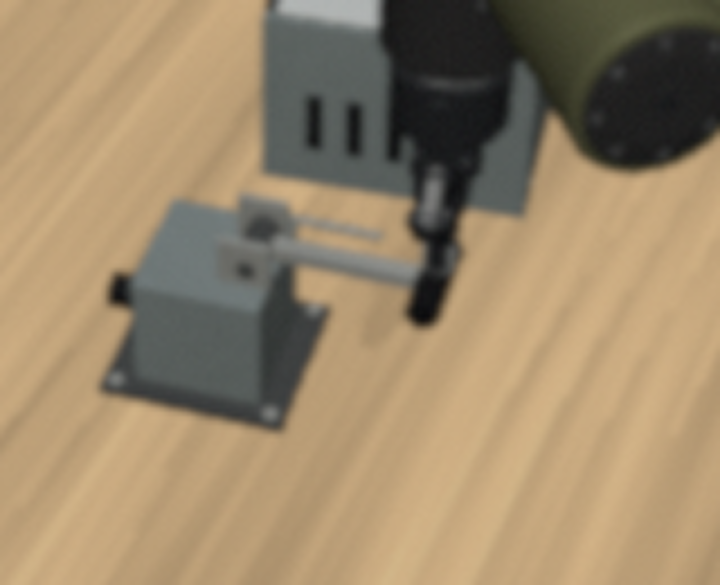

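View pics/scene3.png

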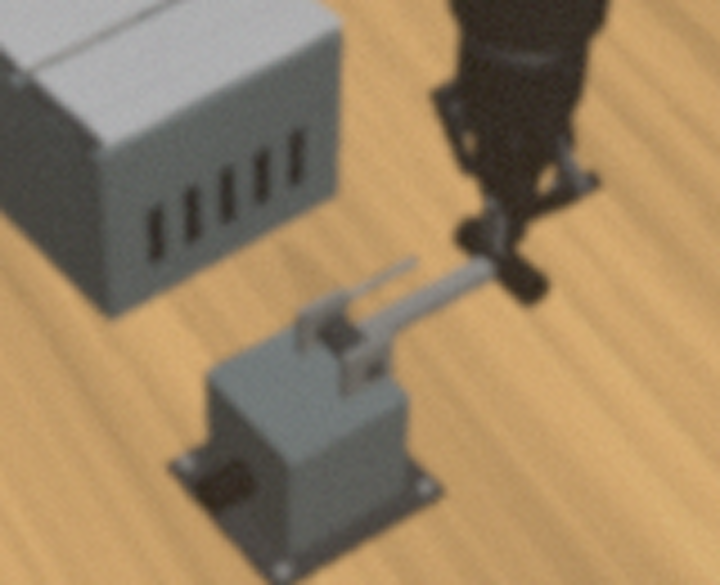

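In both views the arm runs parallel to the index pin (side view: pin (300,220)–(382,236), arm (285,248)–(415,275)). The fingertips are on the grip, the lids are shut, and the force is about 4.4 N. I'm handing in now.

```bash
python3 -c "
from cell import ctrl
print(ctrl.sign_off())"
```

```text
the job is handed in; nothing more can be done
None
```

I handed the job in at about 23 s, with both lids snapped shut and the fingers holding the T-handle level with the index pin at about 4.4 N; the bowl, mug and pot were not touched, and no verdict was returned.

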